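# Arm the interlock and hold the tweezer electrodes at their marked gap over the dish

### The arm

A 6-joint arm with a two-finger parallel gripper is mounted at the origin on the work surface. World frame = base frame: x ahead of the robot, y to its left, z up, the work surface at z = 0. Lengths are in mm, angles in rad, forces in N, time in s.
With the tool pointing down it reaches from about 300 to 875 mm from the base axis. Payload 6.4 kg.
Tool frame: the origin (TCP) lies between the finger pads; the fingertips stand 11 mm ahead of it and the grasp point (between the pads) lies 8 mm behind it (manip.tip_reach is the distance from the TCP to the fingertips, in mm); z points along the fingers, y is the line along which they close (so a half turn about z gives the same grasp; the last joint's range is limited). The gripper opens to 85 mm and grips with 20 to 120 N. Pads are 22 mm wide; open, the fingers measure 114 mm over their backs; the gripper's body (76 mm by 85 mm) begins 54 mm behind the grasp point. The pads swing forward as they close: fully open they stand 13 mm farther back than shut.
Start: joints at [1.141, 0.181, 1.607, -0, 1.354, -0.206], TCP at [127.6, 560.677, 210.288] pointing down, gripper open.
Joint ranges: [-2.99, 2.99], [-0.89, 2.07], [0.3, 2.58], [-1.14, 4.28], [0, 2.63], [-3.12, 3.12]. Speed limits (rad/s): [2.57, 2.57, 3.01, 3.14, 3.14, 3.14].

### API

Orientations are given as a unit quaternion [w, x, y, z].
In Python, from workcell import manip gives the robot as it stands. The module is installed in compiled form; this text tells all that it offers.
- The arm moves only by the shell command python3 -m handwheel 'ROWS'. ROWS is JSON, one flat list of numbers, 5 for each row, row after row: the shift along the tool's x, y, z in m, then the turn about the tool's z in rad, then the gripper command: -1 is fully open, 1 is shut, values between are in proportion. A call has 1 to 8 rows; each row shifts and turns the commanded pose from where the row before left it, along the tool's axes as they then stand; what a row does not reach is not made up. A row lasts 1/8 s, in which the tool goes at most 62.5 mm and 10.7 degrees, less where a joint would pass 70% of its speed; a pose out of reach is approached as far as the arm can. A call is refused whole if a number of a shift passes 0.0625 or a number of a turn 0.188, either way. A call with a gripper value outside its range is refused whole. The fingers move at their own pace and stop on an object; the grip force is fixed at half the most. Time passes only in rows, so rows that do not move let the fingers close. It gives the time, the measured TCP pose, the force, the opening and the grip force at its end, in the units of the state.
- manip.state(): the state, without advancing time (a new reading comes with each control period).
- manip.get_image(name): name is "scene" or "top" or "wrist"; returns (picture, depth): 384x512x3 uint8, blue, green, red; 384x512 float32, mm along the optical axis (not along the pixel's ray), 0 where there is no reading.
- manip.get_calibration(name): a dict with "vertical_fov" (degrees; the focal length in pixels is half the picture's height over the tangent of half this angle, whatever the lens; pixels are square), "cx", "cy" (the principal point, pixels), "R" (3x3) and "t" (3): a world point X has camera coordinates R X + t; the wrist camera has in their place "T_tool_cam" (4x4, takes a point from camera to tool coordinates, whose origin is the TCP and whose axes are the flange's). Camera axes: x right, y down, z forward; pixel columns grow to the right and rows downward; lengths in mm; the calibration is good to about 2 mm. The wrist camera is an equidistant fisheye: a pixel r from the principal point sees the ray r / f radians off the axis. A picture is of the moment at which its call begins: read the wrist's pose just before it. get_calibration takes no time and is no camera call.
- manip.sign_off(): hands the job in; it is judged then, once.
The state is a dict: "t": time; "q": joint angles; "qd": joint speeds; "joint_efforts": joint torques, N m; "tcp_pos": TCP position; "orientation": TCP orientation; "ft_force": force on the tool from outside, world axes, zero at the start; "torque": the same for the moment, N m; "finger_gap": opening from 0.0 (shut) to 1.0 (fully open); "gripper_force": force on a finger pad.
Only numpy, scipy, OpenCV 4.12 (cv2) and the standard library are available. Lean on these libraries where they do the work, as an engineer would, in place of code of your own. Each camera call takes 0.05 s, during which the arm holds its last target. There are 200 camera calls.

### The job

Push the red interlock pin fully home into the terminal of the grey interlock box and let go of it; then pick up the sprung tweezer electrodes from their white rest and hold them level, tips a few centimetres above the middle of the glass dish, squeezed so that the red pointer sits on the green gap mark (6 mm between the tips). Never let the two tips touch each other, and leave the grey pin and the other bench things alone. Finish while still holding the tweezers steady there: do not put them down or let go.

Things in the scene. Friction and masses are not known exactly. Their poses are not given: they have to be found in the camera images.
- red_pin: Loose pin upright in the blue rack, about 30 g: brass shank 8 mm across, 24 mm long, below a red round grip 22 mm across and 32 mm tall; 56 mm in all. Origin at the centre of the shank's lower end, z up. Its shoulder (underside of the grip) rests on the 30 mm tall rack, so the grip spans 30 to 62 mm above the bench. It lifts straight out.
- red_pin_tip (a point): Lower end of the red pin's shank (same point as the origin of red_pin).
- grey_pin: Blank pin of the same shape with a grey grip, standing in the rack's other hole, 70 mm from the red one; which hole holds which varies. Leave it alone.
- pin_rack: Blue fixed rack, 45 (x) x 120 (y) x 30 mm, origin at the centre of its underside; its two holes lie 35 mm either side of the centre along its own y.
- interlock: Grey fixed interlock box, 100 (x) x 80 (y) x 40 mm tall, origin at the centre of its underside, two small lamps on top.
- interlock_hole0 (a point): Mouth of the only terminal, at the centre of the box's top face, 40 mm above the bench, ringed in red: a round upright hole 10 mm across and 26 mm deep. The pin is home when its shoulder sits on the box's top (shank end 24 mm below the mouth).
- rest: White fixed rest, 170 (x) x 50 (y) mm, with two rubber-topped posts, tops 40 mm above the bench, at x = -75 to -55 and +56 to +70 mm of its frame (origin under its middle); between them it is only 8 mm high. The tweezers lie flat on the posts, along its x.
- tweezers: Loose sprung tweezer electrodes flat on the rest, about 60 g, 167 mm long: blue heel at x = -92 to -70 mm, steel arms 12 mm high, round brass tips 10 mm across at x = +75. Origin on the centre line at the underside of the arms, x to the tips, y to the left (the arm fixed to this body), z up. Centre of mass near x = +10. A white gauge bar with the green mark crosses the top at x = +49 mm.
- squeeze (a joint): Turn of the right (-y) arm about an upright hinge at x = -75 mm, y = 0 of the tweezers: 0 rad = sprung open (tips 16 mm apart), 0.0667 = red pointer on green mark (6 mm), 0.1067 = tips touching. Tip gap in mm = 16 - 150 x value. Squeezing at the grips takes 2 N to start, 7.4 N at the mark, 10.5 N to touch: allow the gripper 15 N or more and set its opening.
- grip (a point): Middle between the black flat finger grips on the arms' outsides: x = +20, y = 0, z = +8 mm of the tweezers. Grips: 36 mm long along x, z = 0 to 16. Left one's outer face at y = +13; the right one's at y = -13 at the mark, y = -19 when open. Width over the grips here in mm = 26 + 95 x (0.0667 - squeeze): 32.3 open, 26 at the mark, 22.2 with tips touching.
- tips (a point): Point midway between the two tips at the marked gap: x = +75, y = 0, z = +6 mm of the tweezers, thus 55 mm ahead of the grip point.
- dish: Fixed dark warming plate 110 x 100 x 12 mm, with an open round glass dish (60 mm across, 15 mm tall) on its middle. Origin at the centre of the plate's underside.
- dish_rim (a point): Centre of the glass dish's mouth, 27 mm above the bench.
- slide_box: Bystander to leave alone: green closed slide box, 90 x 160 x 35 mm. Origin at the centre of its underside.
- stain_bottle: Bystander to leave alone: amber stain bottle, 48 mm across, 100 mm tall. Origin at the centre of its underside.
- beaker: Bystander to leave alone: glass beaker, 64 mm across, 85 mm tall. Origin at the centre of its underside.
- specimen_jar: Bystander to leave alone: clear jar with white cap, 52 mm across, 60 mm tall. Origin at the centre of its underside.
- swab_tray: Bystander to leave alone: open steel tray, 90 x 130 x 30 mm. Origin at the centre of its underside.
- petri_stack: Bystander to leave alone: stack of clear Petri dishes, 90 mm across, 48 mm tall. Origin at the centre of its underside.
- oil_bottle: Bystander to leave alone: small yellow dropper bottle, 32 mm across, 70 mm tall. Origin at the centre of its underside.
Things that resemble listed ones, but are neither listed nor needed, are in the scene too. There is more than one size of the tweezers; the job needs the smallest.

How it is judged:
By the outcome, as a careful person would: the job done as asked, in the order asked, and still so for the second after the job is handed in, while the arm keeps its last pose, push and grip.
It also fails if it takes over 48 s, if anything falls off the work surface, if the arm or the gripper's body presses on something with over 40 N, if the wrist force passes 120 N, or if a joint passes its speed limit or range.

## Working session

There is one attempt and no reset: what is moved stays moved. The work goes in short steps, Python scripts to look and compute and a shell command to move; the robot and the scene stay as the last step left them, time stands still between calls to the robot, and variables do not carry over. Pictures are saved under pics/ and viewed, at most 10 in all, crops included, and the job is handed in when it is done.

```bash
mkdir -p pics; cat > h.py <<'E'
import numpy as np, cv2
from workcell import manip
from scipy.spatial.transform import Rotation as Ro
def toolT():
    s=manip.state();q=s['orientation'];T=np.eye(4)
    T[:3,:3]=Ro.from_quat([q[1],q[2],q[3],q[0]]).as_matrix();T[:3,3]=s['tcp_pos'];return T
def ray(name,u,v,T=None):
    """origin, unit-ish directions in world"""
    c=manip.get_calibration(name);f=192/np.tan(np.radians(c['vertical_fov'])/2)
    x=(np.atleast_1d(u)-c['cx'])/f;y=(np.atleast_1d(v)-c['cy'])/f
    if name=='wrist':
        r=np.hypot(x,y)+1e-9;d=np.stack([np.sin(r)*x/r,np.sin(r)*y/r,np.cos(r)],-1)
        M=T@np.array(c['T_tool_cam']);return M[:3,3],d@M[:3,:3].T
    d=np.stack([x,y,np.ones_like(x)],-1);R=np.array(c['R']);return -R.T@np.array(c['t']),d@R
def plane(name,u,v,z,T=None):
    o,d=ray(name,u,v,T);return o+d*((z-o[2])/d[:,2])[:,None]
def tri(a,b):
    (o1,d1),(o2,d2)=a,b;d1=d1[0];d2=d2[0]
    s=np.linalg.lstsq(np.stack([d1,-d2],1),o2-o1,rcond=None)[0]
    p=o1+s[0]*d1;q=o2+s[1]*d2;return (p+q)/2,np.linalg.norm(p-q)
E
python3 - <<'E'
from h import *
print(manip.state(),manip.tip_reach)
T=toolT();np.save('T0.npy',T)
for n in('top','scene','wrist'):
    im,d=manip.get_image(n);np.savez(n+'0.npz',im=im,d=d);cv2.imwrite(f'pics/{n}0.png',cv2.resize(im,(800,600)))
    c=manip.get_calibration(n);print(n,c)
E
```

```text
{'t': 0.0, 'q': array([ 1.14069737e+00,  1.81543142e-01,  1.60802574e+00,  2.15940393e-05,
        1.35379148e+00, -2.06300248e-01]), 'qd': array([-0.00062975, -0.00121866,  0.00109017,  0.00011332, -0.00075399,
        0.00049181]), 'joint_efforts': array([ 5.12932857e-04, -4.44878805e+01, -3.51332152e+01, -5.09451681e-07,
        9.19014827e-03,  3.53163080e-05]), 'tcp_pos': array([127.33566639, 560.1142921 , 209.37443412]), 'orientation': array([-2.86533296e-04,  1.11668252e-01,  9.93745149e-01, -8.36189097e-04]), 'ft_force': array([ 0.21281508,  0.00747856, -0.60690588]), 'torque': array([ 0.02227907,  0.04879367, -0.02353306]), 'gripper_force': 0.0, 'finger_gap': 0.9972426494708025} 11.0
top {'vertical_fov': 51.594446331061924, 'cx': 259.47541726605454, 'cy': 189.56883582962092, 'R': array([[-0.02765461, -0.9993699 , -0.02224916],
       [-0.98686182,  0.03083934, -0.15859598],
       [ 0.1591822 ,  0.01757093, -0.98709285]]), 't': array([ -16.90051331,  499.00698301, 1417.40174028])}
scene {'vertical_fov': 51.50507042827618, 'cx': 261.95675102267637, 'cy': 188.52343823045092, 'R': array([[-0.62884665,  0.77750448,  0.00621946],
       [ 0.52040467,  0.42682022, -0.73959684],
       [-0.57769444, -0.46185636, -0.67302142]]), 't': array([ 347.38692876, -217.58173197, 1546.49077831])}
wrist {'vertical_fov': 65.70646984690485, 'cx': 254.89403880200385, 'cy': 187.24631033664778, 'T_tool_cam': array([[-1.73162846e-03, -9.65320747e-01, -2.61061021e-01,
         6.49472121e+01],
       [ 9.99998395e-01, -1.79150226e-03, -8.62398249e-06,
         5.03557173e-01],
       [-4.59366499e-04, -2.61060617e-01,  9.65322300e-01,
        -1.62773823e+02],
       [ 0.00000000e+00,  0.00000000e+00,  0.00000000e+00,
         1.00000000e+00]])}
```

View pics/top0.png

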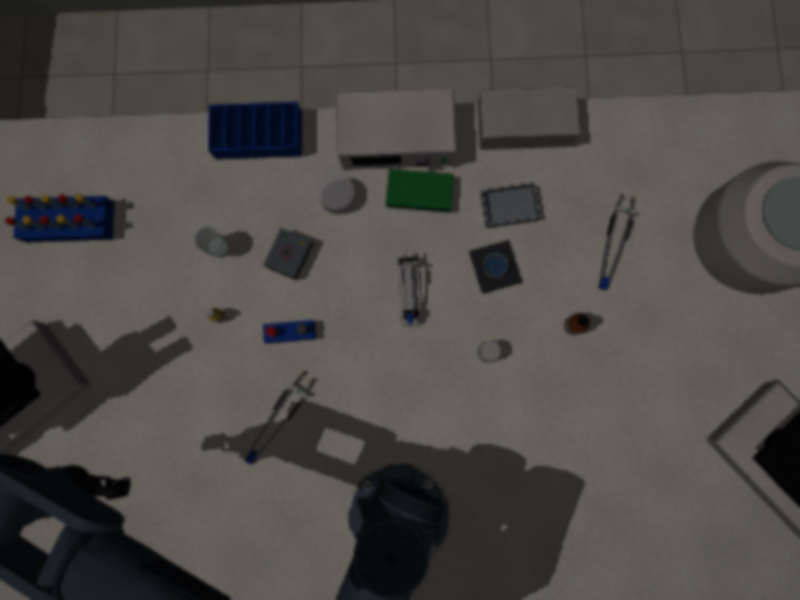

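View pics/scene0.png

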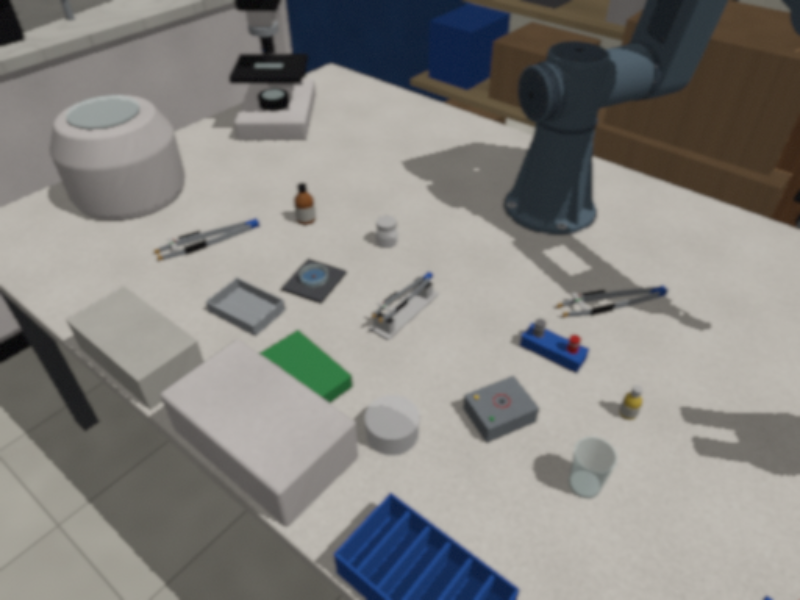

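Top (800×600 scale): red pin in the rack at (271,331), terminal ring (287,252), tweezers on the rest at (410,290) with the heel towards the robot, dish (496,265). Scene view: red pin (574,342), ring (502,401), dish (314,273), tweezer heel (430,277).

```bash
python3 - <<'E'
from h import *
I={n:np.load(n+'0.npz')['im'] for n in('top','scene')}
def blob(n,lo,hi,box,best='mean'):
    x0,y0,x1,y1=[int(.64*a) for a in box]
    h=cv2.cvtColor(I[n],cv2.COLOR_BGR2HSV)[y0:y1,x0:x1]
    m=cv2.inRange(h,lo,hi)
    if lo[0]==0: m|=cv2.inRange(h,(172,lo[1],lo[2]),(180,255,255))
    v,u=np.nonzero(m);return u.mean()+x0,v.mean()+y0,len(u)
red=((0,120,40),(8,255,255));blue=((105,120,40),(125,255,255))
for nm,col,bt,bs in[('redgrip',red,(255,315,295,345),(560,325,590,360)),('ring',red,(270,240,300,265),(480,385,525,415)),
   ('heel',blue,(395,305,425,330),(420,268,440,290)),('rack',blue,(255,310,330,350),(515,315,595,375))]:
    a=blob('top',*col,bt);b=blob('scene',*col,bs)
    p,e=tri(ray('top',a[0],a[1]),ray('scene',b[0],b[1]));print(nm,a,b,p.round(1),round(e,1))
p,e=tri(ray('top',496*.64,265*.64),ray('scene',314*.64,275*.64));print('dish',p,e)
print('dish z27',plane('top',496*.64,265*.64,27))
for nm,u,v in[('heel',409,319),('tips',407,258),('grey',306,328),('red',271,331)]:print(nm,plane('top',u*.64,v*.64,46))
T=toolT();print('tool axes',T[:3,:3].round(3))
E
```

```text
redgrip (np.float64(173.27272727272728), np.float64(212.0), 22) (np.float64(366.8510638297872), np.float64(219.25531914893617), 47) [424.5 282.7  48.8] 1.4
 ** On entry to DLASCL parameter number  4 had an illegal value
 ** On entry to DLASCL parameter number  4 had an illegal value
 ** On entry to DLASCL parameter number  4 had an illegal value
 ** On entry to DLASCL parameter number  4 had an illegal value
 ** On entry to DLASCL parameter number  5 had an illegal value
 ** On entry to DLASCL parameter number  4 had an illegal value<stdin>:8: RuntimeWarning: Mean of empty slice.
  ret = ret.dtype.type(ret / rcount)
Traceback (most recent call last):
  File "h.py", line 19, in tri
    s=np.linalg.lstsq(np.stack([d1,-d2],1),o2-o1,rcond=None)[0]
      ~~~~~~~~~~~~~~~^^^^^^^^^^^^^^^^^^^^^^^^^^^^^^^^^^^^^^^
numpy.linalg.LinAlgError: SVD did not converge in Linear Least Squares
```

View pics/wrist0.png

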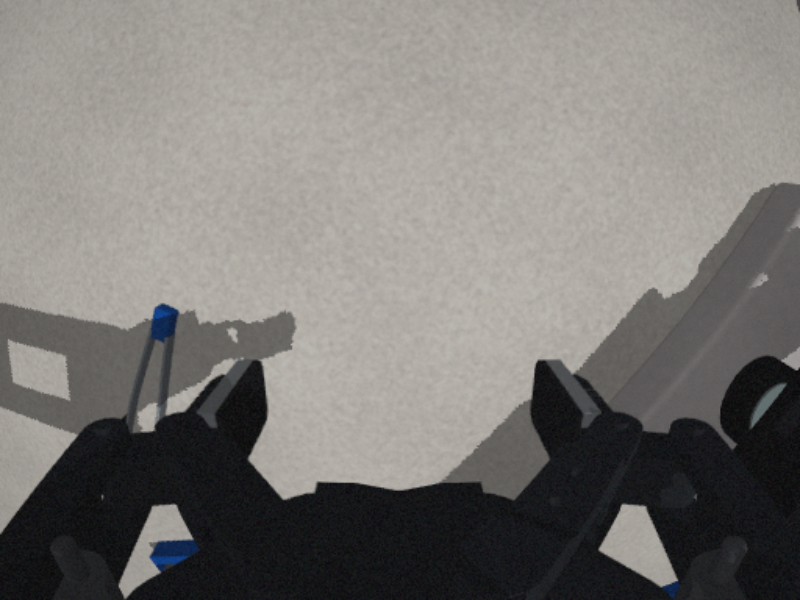

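Wrist: only bare bench, the fingers and a big tweezer's heel at (165,320), nothing needed there yet. Next I compute from the fixed cameras with looser masks.

```bash
python3 - <<'E'
from h import *
I={n:np.load(n+'0.npz')['im'] for n in('top','scene')}
for nm,u,v,z,us,vs in[('ring',287,252,40,502,401),('heel',409,319,46,430,276),('dish',496,265,27,314,274),('grey',306,327,62,540,325),('jar',0,0,0,0,0)][:4]:
    p,e=tri(ray('top',u*.64,v*.64),ray('scene',us*.64,vs*.64));print(nm,p.round(1),round(e,1),plane('top',u*.64,v*.64,z).round(1))
for nm,u,v in[('resttop',409,255),('tips',409,259),('grips',409,290)]:print(nm,plane('top',u*.64,v*.64,46).round(1))
print(toolT()[:3,:3].round(3))
c=np.hstack([cv2.resize(I['top'][150:215,235:295],(400,433),interpolation=2),cv2.resize(I['scene'][165:215,225:285],(400,433),interpolation=2)])
cv2.imwrite('pics/c1.png',c)
E
```

```text
ring [613.6 249.2  38.3] 2.3 [[613.8 247.8  40. ]]
heel [442.3 -37.1  47.4] 3.5 [[443.4 -38.5  46. ]]
dish [ 568.9 -248.4   22. ] 2.9 [[ 568.8 -248.9   27. ]]
grey [428.5 206.9  49.9] 13.2 [[430.1 198.7  62. ]]
resttop [[595.5 -42.9  46. ]]
tips [[585.9 -42.6  46. ]]
grips [[511.7 -40.5  46. ]]
[[-0.975  0.222 -0.001]
 [ 0.222  0.975 -0.001]
 [ 0.    -0.001 -1.   ]]
```

View pics/c1.png

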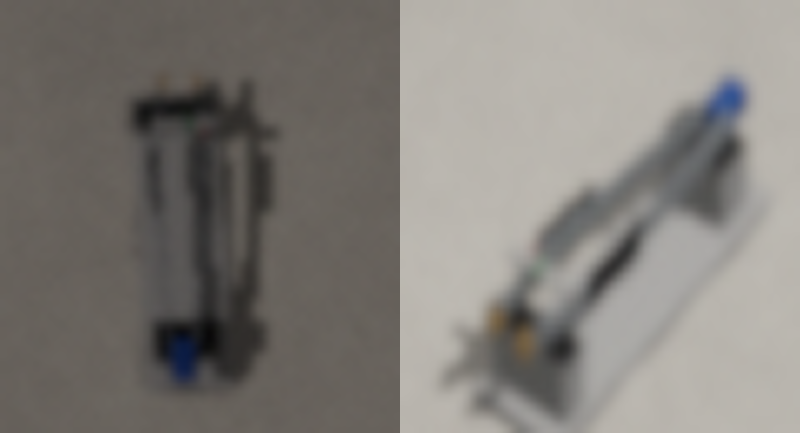

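Crop: the tweezers lie along world +x (blue heel nearest the robot, two brass tips at the far end). Going above the red pin.

```bash
python3 -m handwheel '[-0.0439,-0.0256,0.006,0,-0.1, -0.0439,-0.0256,0.006,0,-0.1, -0.0439,-0.0256,0.006,0,-0.1, -0.0439,-0.0256,0.006,0,-0.1, -0.0439,-0.0256,0.006,0,-0.1, -0.0439,-0.0256,0.006,0,-0.1, -0.0439,-0.0256,0.006,0,-0.1, -0.0439,-0.0256,0.006,0,-0.1]'
python3 -m handwheel '[0,0,0,0.1875,-0.1, 0,0,0,0.1875,-0.1, 0,0,0,0.1875,-0.1, 0,0,0,0.1875,-0.1, 0,0,0,0,-0.1]'
cat > look.py <<'E'
from h import *
import sys
def look(tag):
    T=toolT();im,d=manip.get_image('wrist');np.savez(tag+'.npz',im=im,d=d,T=T);cv2.imwrite(f'pics/{tag}.png',cv2.resize(im,(800,600)));return T,im,d
if __name__=='__main__':
    T,im,d=look(sys.argv[1]);print(T.round(3))
E
python3 look.py w1
```

```text
t: 1.15
tcp_pos: [425.5, 281.7, 162.0]
orientation: [-0.0, 0.112, 0.994, 0.0]
ft_force: [-0.2, 0.1, 0.2]
finger_gap: 0.552
gripper_force: 0.0
t: 1.78
tcp_pos: [424.4, 282.9, 162.0]
orientation: [-0.0, 0.467, 0.884, -0.0]
ft_force: [-0.1, -0.2, 0.4]
finger_gap: 0.55
gripper_force: 0.0
[[-5.64000e-01  8.26000e-01 -1.00000e-03  4.24383e+02]
 [ 8.26000e-01  5.64000e-01 -0.00000e+00  2.82937e+02]
 [ 0.00000e+00 -1.00000e-03 -1.00000e+00  1.62039e+02]
 [ 0.00000e+00  0.00000e+00  0.00000e+00  1.00000e+00]]
```

View pics/w1.png

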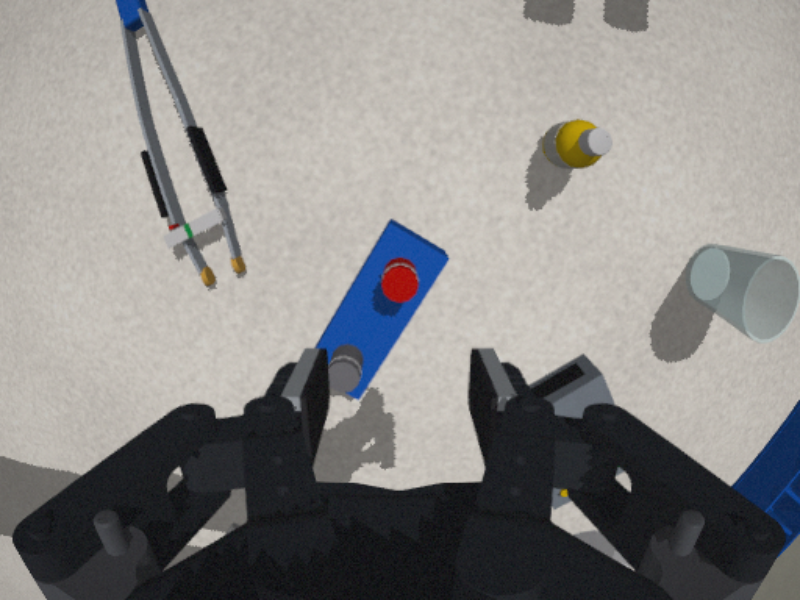

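Red pin's top at (400,283) between the fingers, grey pin at (344,370) clear of the finger path. Now measuring.

```bash
cat > pin.py <<'E'
from h import *
import sys
D=np.load(sys.argv[1]+'.npz');im,T=D['im'],D['T'];z=float(sys.argv[2])
h=cv2.cvtColor(im,cv2.COLOR_BGR2HSV)
m=cv2.inRange(h,(0,150,60),(6,255,255))|cv2.inRange(h,(174,150,60),(180,255,255))
cs=sorted(cv2.findContours(m,0,2)[0],key=cv2.contourArea)[-3:]
for c in cs:
    u,v=c[:,0,0],c[:,0,1];w=plane('wrist',u,v,z,T)
    (cx,cy),r=cv2.minEnclosingCircle(w[:,:2].astype(np.float32))
    print('area',cv2.contourArea(c),'px',u.mean(),v.mean(),'circle',cx,cy,r,'tool',(T[:3,:3].T@(np.array([cx,cy,z])-T[:3,3])).round(1))
    if cv2.contourArea(c)>100:
        uc,vc,_=cv2.minAreaRect(c)[0]+(0,)
        bright=cv2.inRange(h[...,2],int(np.percentile(h[...,2][m>0],60)),255)&m
        v2,u2=np.nonzero(bright);print('topface px',u2.mean(),v2.mean(),plane('wrist',u2.mean(),v2.mean(),z,T))
        print('tri w/ top', tri(ray('wrist',u2.mean(),v2.mean(),T),ray('top',173.27,212.)))
        print('depth z of top', (lambda cd:cd)(np.median(D['d'][bright>0])))
E
python3 pin.py w1 62
```

```text
area 4.5 px 110.77777777777777 144.44444444444446 circle 289.1744384765625 236.58303833007812 3.018167018890381 tool [  37.9 -137.8  100.1]
area 19.0 px 255.61111111111111 167.55555555555554 circle 419.6236572265625 292.6543884277344 7.673149585723877 tool [ 10.7   1.6 100. ]
area 373.5 px 254.7037037037037 181.7037037037037 circle 425.2972717285156 283.99395751953125 10.73863697052002 tool [  0.3   1.4 100. ]
topface px 255.60085836909872 180.48068669527896 [[425.18203049 284.64675563  62.        ]]
tri w/ top (array([425.15293549, 282.64026991,  52.33223526]), np.float64(2.7487169420153874))
depth z of top 271.29935
```

```bash
python3 -m handwheel '[0,0.0014,0.03,0,-0.1, 0,0,0.03,0,-0.1, 0,0,0.03,0,-0.1, 0,0,0.026,0,-0.1, 0,0,0,0,1, 0,0,0,0,1, 0,0,0,0,1, 0,0,0,0,1]'
python3 -m handwheel '[0,0,-0.015,0,1, 0,0,-0.025,0,1, 0,0,-0.03,0,1, 0,0,-0.03,0,1]'
```

```text
t: 2.82
tcp_pos: [426.5, 284.1, 47.3]
orientation: [0.001, 0.468, 0.884, 0.001]
ft_force: [0.0, -1.0, -0.5]
finger_gap: 0.004
gripper_force: 0.0
t: 3.32
tcp_pos: [425.9, 283.9, 148.5]
orientation: [0.0, 0.468, 0.884, 0.0]
ft_force: [0.5, -0.1, 0.4]
finger_gap: -0.002
gripper_force: 0.0
```

Fingers shut on nothing; look.

```bash
python3 -m handwheel '[0,0,0,0,-0.1, 0,0,0,0,-0.1, 0,0,0,0,-0.1]'; python3 look.py w2; python3 pin.py w2 62
```

```text
t: 3.7
tcp_pos: [424.9, 283.5, 145.3]
orientation: [-0.001, 0.468, 0.884, -0.001]
ft_force: [-0.3, -1.1, 0.5]
finger_gap: 0.555
gripper_force: 0.0
[[-5.62000e-01  8.27000e-01 -2.00000e-03  4.24925e+02]
 [ 8.27000e-01  5.62000e-01 -1.00000e-03  2.83505e+02]
 [ 0.00000e+00 -2.00000e-03 -1.00000e+00  1.45268e+02]
 [ 0.00000e+00  0.00000e+00  0.00000e+00  1.00000e+00]]
area 5.5 px 103.33333333333333 147.22222222222223 circle 290.9476623535156 236.95724487304688 3.1109459400177 tool [  36.8 -136.8   83.6]
area 26.0 px 254.47058823529412 171.52941176470588 circle 419.665283203125 292.9590148925781 7.630242824554443 tool [10.7  1.1 83.3]
area 427.0 px 254.16129032258064 186.48387096774192 circle 425.2583312988281 283.89691162109375 10.851086616516113 tool [ 0.1  0.7 83.3]
topface px 254.5977011494253 185.3448275862069 [[424.95788941 284.53160832  62.        ]]
tri w/ top (array([424.98530405, 282.49315772,  52.95815162]), np.float64(2.5540574721353564))
depth z of top 255.23552
```

View pics/w2.png

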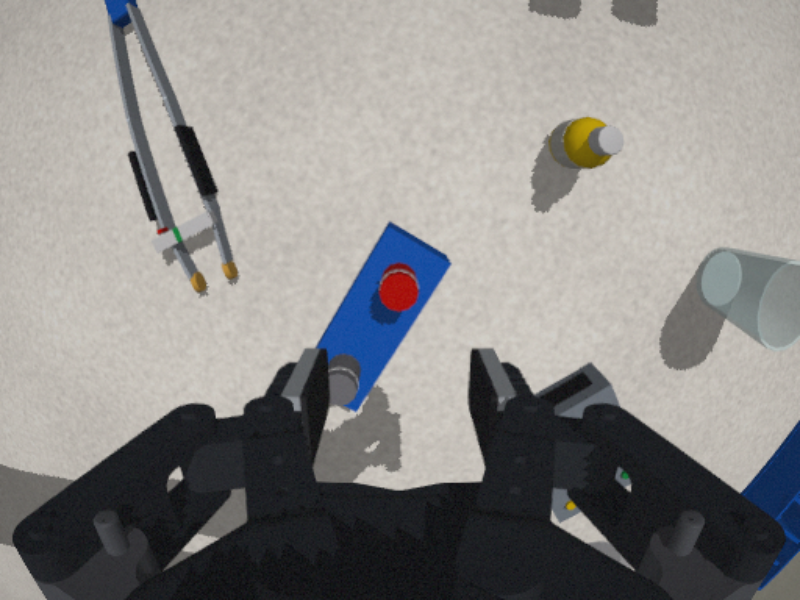

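Pin still stands upright in the rack at (399,290); the fingertips appear at row ~350, lower than expected for the TCP. I check the finger position with depth.

```bash
python3 - <<'E'
from h import *
D=np.load('w2.npz');d,T=D['d'],D['T'];c=manip.get_calibration('wrist');M=np.array(c['T_tool_cam'])
def tl(u,v):
    u*=.64;v*=.64;z=d[int(v),int(u)];o,r=ray('wrist',u,v,np.eye(4));rc=r[0]
    dc=(M[:3,:3].T@rc);return z,(o+rc*z/dc[2]).round(1)
for n,p in dict(Ltip=(318,356),Lt2=(315,400),Lt3=(300,360),Rtip=(478,356),R2=(485,400),pin=(400,290),rack=(375,330),bench=(400,150),body=(400,500)).items():print(n,tl(*p))
E
```

```text
Ltip (np.float32(138.21815), array([ 11. , -23.3, -34.3]))
Lt2 (np.float32(125.66553), array([  3.9, -22.3, -49.2]))
Lt3 (np.float32(136.17029), array([ 10.6, -28.5, -36.6]))
Rtip (np.float32(140.37885), array([ 10.1,  25.4, -32.3]))
R2 (np.float32(123.70004), array([  4.8,  24.7, -51. ]))
pin (np.float32(255.17601), array([ 0.4,  2. , 84. ]))
rack (np.float32(294.17853), array([-34.1, -13.8, 115.1]))
bench (np.float32(294.96268), array([ 78.9,   2.3, 146.4]))
body (np.float32(76.03963), array([ 10.6,   1.2, -98.9]))
```

The depth shows the true fingertips about 35–40 mm behind where the stated TCP offset puts them (tool z ≈ −33 half open), which explains the miss: the fingers closed above the pin. I lower further, in two stages, watching the force.

```bash
python3 -m handwheel '[0,0.001,0.04,0,-0.1, 0,0,0.04,0,-0.1, 0,0,0.03,0,-0.1, 0,0,0.008,0,-0.1, 0,0,0,0,-0.1]'; python3 look.py w3; python3 - <<'E'
from h import *
D=np.load('w3.npz');d,T=D['d'],D['T'];M=np.array(manip.get_calibration('wrist')['T_tool_cam'])
def tl(u,v):
    u*=.64;v*=.64;z=d[int(v),int(u)];o,r=ray('wrist',u,v,np.eye(4));dc=M[:3,:3].T@r[0];return (o+r[0]*z/dc[2]).round(1)
for p in [(318,356),(478,356),(400,330),(400,350),(400,370),(400,390)]:print(p,tl(*p))
E
python3 pin.py w3 62
```

```text
t: 4.38
tcp_pos: [426.3, 284.3, 28.0]
orientation: [-0.0, 0.468, 0.884, -0.0]
ft_force: [0.3, 1.2, 1.1]
finger_gap: 0.548
gripper_force: 0.0
[[-5.62000e-01  8.27000e-01 -1.00000e-03  4.26326e+02]
 [ 8.27000e-01  5.62000e-01 -0.00000e+00  2.84275e+02]
 [ 0.00000e+00 -1.00000e-03 -1.00000e+00  2.80260e+01]
 [ 0.00000e+00  0.00000e+00  0.00000e+00  1.00000e+00]]
(318, 356) [ 10.7 -23.4 -33.6]
(478, 356) [ 10.1  25.4 -32.3]
(400, 330) [ 9.   1.6 -5.1]
(400, 350) [  9.8   1.5 -26.2]
(400, 370) [  6.    1.5 -33.1]
(400, 390) [ -0.8   1.5 -33.3]
area 21.5 px 31.58823529411765 169.94117647058823 circle 302.9421081542969 249.63772583007812 4.339871883392334 tool [  40.7 -121.6  -33.8]
area 333.5 px 249.76315789473685 218.76315789473685 circle 419.1975402832031 294.2749328613281 8.575302124023438 tool [ 12.3  -0.3 -34. ]
topface px 250.67263157894737 246.65263157894736 [[424.81196482 284.63017147  62.        ]]
tri w/ top (array([424.81931464, 281.96912456,  56.27488832]), np.float64(3.028001746917161))
depth z of top 141.96143
area 1403.5 px 252.0943396226415 246.88679245283018 circle 425.092041015625 284.791015625 11.49892807006836 tool [  1.1  -0.8 -34. ]
topface px 250.67263157894737 246.65263157894736 [[424.81196482 284.63017147  62.        ]]
tri w/ top (array([424.81931464, 281.96912456,  56.27488832]), np.float64(3.028001746917161))
depth z of top 141.96143
```

View pics/w3.png

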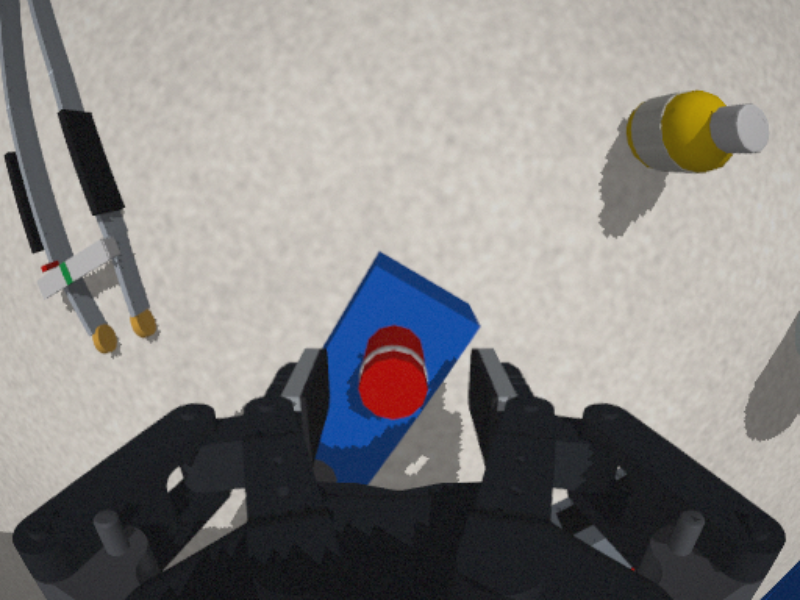

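The fingertips are level with the pin's top (392,385), and the pin sits centred between the pads. Down 22 mm more and close.

```bash
python3 -m handwheel '[0,-0.001,0.011,0,-0.1, 0,0,0.011,0,-0.1, 0,0,0,0,1, 0,0,0,0,1, 0,0,0,0,1, 0,0,0,0,1]'
```

```text
t: 5.18
tcp_pos: [427.0, 283.8, 9.2]
orientation: [0.001, 0.468, 0.884, 0.0]
ft_force: [-7.3, -6.3, 29.5]
finger_gap: 0.24
gripper_force: 66.0
```

```bash
python3 -m handwheel '[0,0,-0.015,0,1, 0,0,-0.03,0,1, 0,0,-0.035,0,1, -0.0415,0.034,0,0,1, -0.0415,0.034,0,0,1, -0.0415,0.034,0,0,1, -0.0415,0.034,0,0,1, 0,0,0,0,1]';  python3 -m handwheel '[0,0,0,0,1]'; python3 look.py w4
```

```text
t: 6.18
tcp_pos: [634.6, 221.0, 85.5]
orientation: [0.001, 0.469, 0.883, 0.0]
ft_force: [-0.8, -0.1, -0.6]
finger_gap: 0.239
gripper_force: 58.9
t: 6.3
tcp_pos: [630.5, 223.0, 85.3]
orientation: [-0.001, 0.468, 0.884, -0.001]
ft_force: [0.5, 0.4, -0.7]
finger_gap: 0.238
gripper_force: 58.9
[[-5.62000e-01  8.27000e-01 -2.00000e-03  6.30486e+02]
 [ 8.27000e-01  5.62000e-01 -0.00000e+00  2.22963e+02]
 [ 1.00000e-03 -2.00000e-03 -1.00000e+00  8.53160e+01]
 [ 0.00000e+00  0.00000e+00  0.00000e+00  1.00000e+00]]
```

View pics/w4.png

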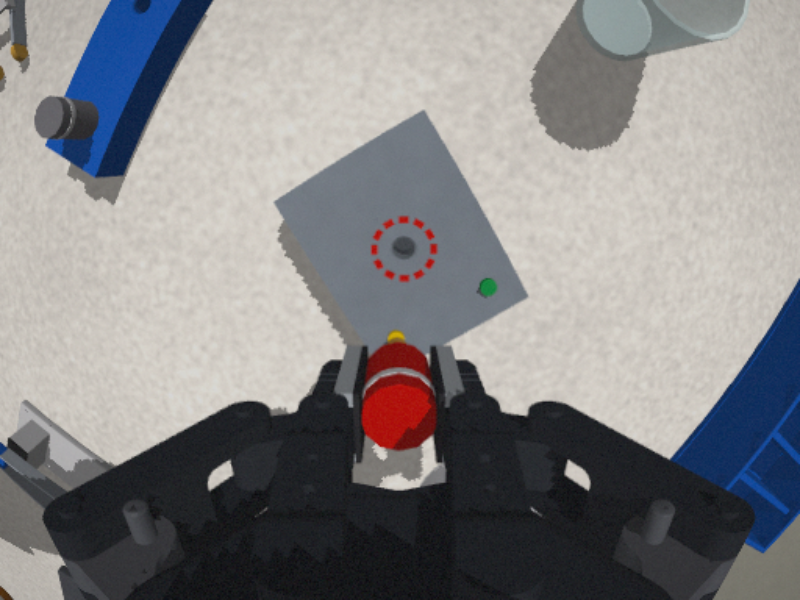

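Pin held at (399,410) between the pads; terminal ring centred at (404,248).

```bash
cat > hole.py <<'E'
from h import *
import sys
D=np.load(sys.argv[1]+'.npz');im,d,T=D['im'],D['d'],D['T'];M=np.array(manip.get_calibration('wrist')['T_tool_cam'])
h=cv2.cvtColor(im,cv2.COLOR_BGR2HSV)
m=cv2.inRange(h,(0,120,50),(8,255,255))|cv2.inRange(h,(172,120,50),(180,255,255))
def toolp(u,v,z):
    o,r=ray('wrist',u,v,np.eye(4));dc=r@M[:3,:3];return o+r*(z/dc[:,2])[:,None]
mr=m.copy();mr[210:]=0;v,u=np.nonzero(mr)
p=plane('wrist',u,v,40,T);(cx,cy),r=cv2.minEnclosingCircle(p[:,:2].astype(np.float32))
print('ring',cx,cy,r,'mean',p[:,:2].mean(0),'tool',T[:3,:3].T@(np.array([cx,cy,40])-T[:3,3]))
v,u=int(np.mean(v)),int(np.mean(u));print('box z by depth',(T@np.append(toolp(np.array([u+10.]),np.array([v+0.]),d[v:v+1,u+10])[0],1))[2])
mp=m.copy();mp[:215]=0
v,u=np.nonzero(mp);q=toolp(u,v,d[v,u])
zt=np.percentile(q[:,2],3);s=q[q[:,2]<zt+1.5]
(cx,cy),r=cv2.minEnclosingCircle(s[:,:2].astype(np.float32));print('pin top tool z',zt,'centre',cx,cy,r,'mean',s.mean(0),len(s))
low=q[(q[:,2]>zt+15)];f=low[abs(low[:,1]-cy)<3];print('front generatrix x: upper/lower', [q[(abs(q[:,1]-cy)<3)&(abs(q[:,2]-zt-k)<2)][:,0].max() if ((abs(q[:,1]-cy)<3)&(abs(q[:,2]-zt-k)<2)).any() else None for k in(2,8,14,20,26)])
E
python3 hole.py w4
```

```text
ring 616.213623046875 249.66366577148438 15.058368682861328 mean [616.37009263 250.09298739] tool [30.05478763  3.27470624 45.34489734]
box z by depth 40.58500705479718
pin top tool z -53.02521594972749 centre 27.54721450805664 1.622661828994751 37.9791374206543 mean [  0.81946301   0.8322602  -52.56069757] 1406
front generatrix x: upper/lower [np.float64(11.418964037651556), np.float64(11.221947774178332), np.float64(11.289747878022823), np.float64(11.292958840813192), np.float64(11.425579989510751)]
```

```bash
python3 -m handwheel '[0,0.0024,0.015,0,1, 0,0,0.014,0,1, 0,0,0,0,1, 0,0,0,0,1]';  python3 look.py w5; python3 hole.py w5
```

```text
t: 6.85
tcp_pos: [633.3, 224.5, 57.1]
orientation: [-0.0, 0.468, 0.884, -0.0]
ft_force: [0.4, 0.3, -0.2]
finger_gap: 0.234
gripper_force: 58.9
[[-5.62000e-01  8.27000e-01 -0.00000e+00  6.33331e+02]
 [ 8.27000e-01  5.62000e-01 -0.00000e+00  2.24471e+02]
 [ 0.00000e+00 -0.00000e+00 -1.00000e+00  5.71130e+01]
 [ 0.00000e+00  0.00000e+00  0.00000e+00  1.00000e+00]]
ring 616.10888671875 249.56263732910156 15.068466186523438 mean [616.16887151 250.06269119] tool [30.43062324 -0.12526487 17.11712823]
box z by depth 38.39012181445224
pin top tool z -53.11935730923186 centre 27.646419525146484 1.6191896200180054 37.881263732910156 mean [  1.23969555   0.6997973  -53.37696912] 1335
front generatrix x: upper/lower [np.float64(11.405830363185572), np.float64(11.260973587816686), np.float64(11.362543037166624), np.float64(11.361932655849422), np.float64(11.271383052633837)]
```

```bash
python3 -m handwheel '[0.015,-0.0008,0,0,1, 0.015,0,0,0,1, 0,0,0,0,1, 0,0,0.009,0,1, 0,0,0.006,0,1, 0,0,0.003,0,1]'
```

```text
t: 7.65
tcp_pos: [615.8, 248.4, 38.4]
orientation: [-0.0, 0.468, 0.884, -0.0]
ft_force: [0.0, 0.4, -1.0]
finger_gap: 0.24
gripper_force: 58.9
```

The tip is already ~4 mm in the hole, with no force. Pushing home.

```bash
python3 -m handwheel '[0,0,0.006,0,1, 0,0,0.006,0,1, 0,0,0.005,0,1, 0,0,0.002,0,1, 0,0,0.001,0,1]'
```

```text
t: 8.28
tcp_pos: [615.9, 248.6, 19.3]
orientation: [-0.0, 0.468, 0.884, -0.0]
ft_force: [-2.4, 0.0, 3.7]
finger_gap: 0.241
gripper_force: 60.6
```

```bash
python3 -m handwheel '[0,0,0.0015,0,1, 0,0,0.001,0,1]'
```

```text
t: 8.52
tcp_pos: [615.9, 248.7, 19.2]
orientation: [-0.0, 0.468, 0.884, -0.0]
ft_force: [-11.1, -4.0, 20.0]
finger_gap: 0.242
gripper_force: 69.0
```

Stopped at the same tip-to-surface height as in the rack (9.2 over 30 → 19.2 over 40), so it is home. Release, rise and check.

```bash
python3 -m handwheel '[0,0,-0.001,0,-0.1, 0,0,0,0,-0.1, 0,0,0,0,-0.1, 0,0,-0.02,0,-0.1, 0,0,-0.04,0,-0.1, 0,0,-0.05,0,-0.1, 0,0,-0.04,0,-0.1, 0,0,0,0,-0.1]'; python3 look.py w6; python3 - <<'E'
from h import *
D=np.load('w6.npz');im,d,T=D['im'],D['d'],D['T'];h=cv2.cvtColor(im,cv2.COLOR_BGR2HSV)
m=cv2.inRange(h,(0,150,60),(6,255,255))|cv2.inRange(h,(174,150,60),(180,255,255))
M=T@np.array(manip.get_calibration('wrist')['T_tool_cam'])
v,u=np.nonzero(m);o,r=ray('wrist',u,v,T);dc=r@M[:3,:3];p=o+r*(d[v,u]/dc[:,2])[:,None]
t=p[p[:,2]>68];print(len(p),'top z',np.percentile(p[:,2],[50,90,97]),'centre',t.mean(0))
E
```

```text
t: 9.52
tcp_pos: [619.2, 249.5, 174.5]
orientation: [0.004, 0.468, 0.884, 0.003]
ft_force: [0.7, -0.4, -0.0]
finger_gap: 0.553
gripper_force: 0.0
[[-5.62000e-01  8.27000e-01  1.00000e-02  6.19183e+02]
 [ 8.27000e-01  5.62000e-01  2.00000e-03  2.49470e+02]
 [-4.00000e-03  9.00000e-03 -1.00000e+00  1.74489e+02]
 [ 0.00000e+00  0.00000e+00  0.00000e+00  1.00000e+00]]
526 top z [70.92033121 72.06112457 72.48283648] centre [616.3991448  249.50008948  71.86383302]
```

View pics/w6.png

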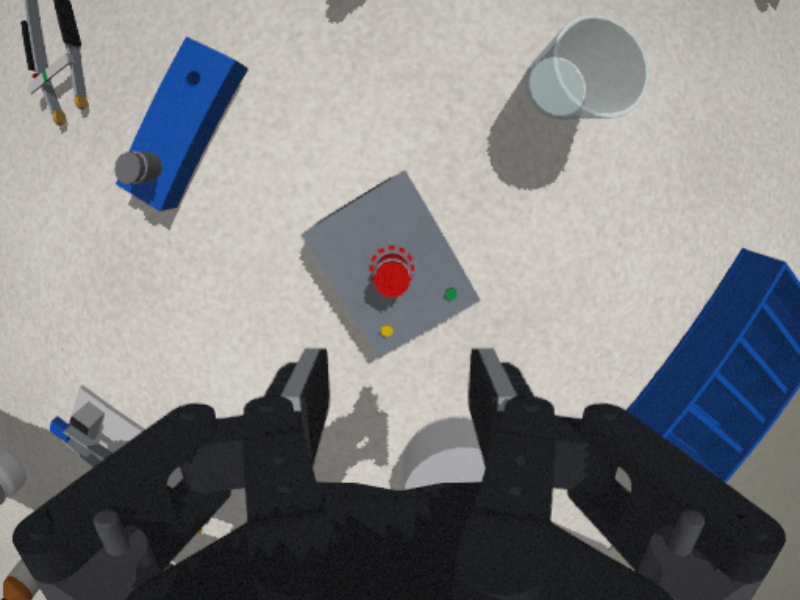

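Pin grip's top is at 72 mm: home and released (392,278), grey pin untouched (133,167). On to the tweezers.

```bash
python3 -m handwheel '[-0.0333,-0.0372,0,0,-0.1, -0.0333,-0.0372,0,0,-0.1, -0.0333,-0.0372,0,0,-0.1, -0.0333,-0.0372,0,0,-0.1, -0.0333,-0.0372,0,0,-0.1, -0.0333,-0.0372,0,0,-0.1, 0,0,0,0.182,-0.1, 0,0,0,0.182,-0.1]'
python3 -m handwheel '[0,0,0,0.182,-0.1, 0,0,0,0.182,-0.1, 0,0,0,0.182,-0.1, 0,0,0,0.182,-0.1, 0,0,0,0.182,-0.1, 0,0,0,0.182,-0.1, 0,0,0,0.182,-0.1, 0,0,0,0.182,-0.1]'
python3 -m handwheel '[0,0,0.03,0.182,-0.1, 0,0,0.02,0.182,-0.1, 0,0,0,0,-0.1, 0,0,0,0,-0.1]'; python3 look.py w7
```

```text
t: 10.58
tcp_pos: [542.6, -42.7, 166.7]
orientation: [-0.001, 0.623, 0.782, -0.0]
ft_force: [-0.2, 0.7, 0.6]
finger_gap: 0.548
gripper_force: 0.0
t: 11.58
tcp_pos: [542.7, -41.7, 166.6]
orientation: [-0.001, 0.985, 0.17, -0.001]
ft_force: [-0.3, 0.7, -0.2]
finger_gap: 0.548
gripper_force: 0.0
t: 12.08
tcp_pos: [543.8, -42.0, 118.1]
orientation: [-0.0, 1.0, -0.006, -0.0]
ft_force: [0.5, 0.3, 0.4]
finger_gap: 0.553
gripper_force: 0.0
[[ 1.00000e+00 -1.30000e-02 -0.00000e+00  5.43783e+02]
 [-1.30000e-02 -1.00000e+00  0.00000e+00 -4.20210e+01]
 [-0.00000e+00 -0.00000e+00 -1.00000e+00  1.18080e+02]
 [ 0.00000e+00  0.00000e+00  0.00000e+00  1.00000e+00]]
```

View pics/w7.png

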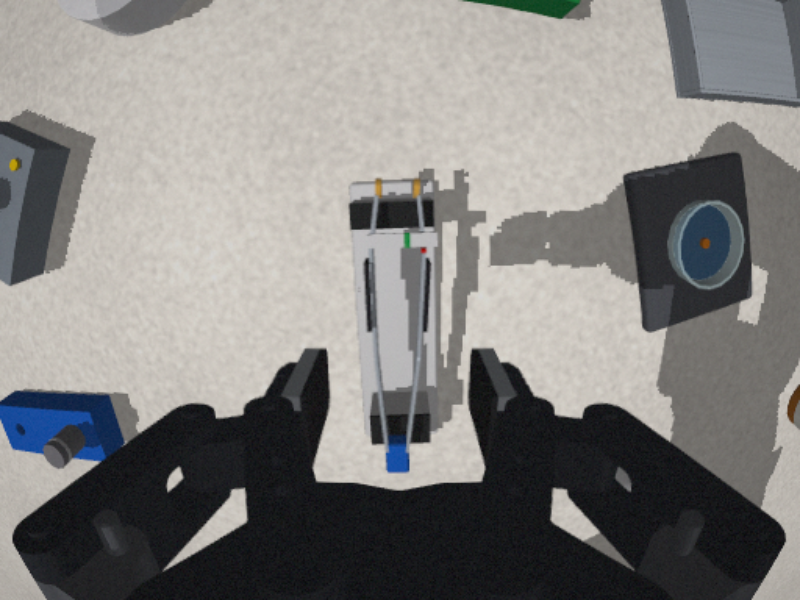

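Tweezers between the fingers: brass tips (378,187) and (417,187), black grips (370,295) and (427,295), heel (397,458), gauge with green mark (407,240) and red pointer (424,250). Dish centre (706,243).

```bash
cat > tw.py <<'E'
from h import *
import sys
D=np.load(sys.argv[1]+'.npz');im,d,T=D['im'],D['d'],D['T'];h=cv2.cvtColor(im,cv2.COLOR_BGR2HSV)
M=T@np.array(manip.get_calibration('wrist')['T_tool_cam'])
def dz(u,v):
    o,r=ray('wrist',u,v,T);dc=r@M[:3,:3];return o+r*(d[v.astype(int),u.astype(int)]/dc[:,2])[:,None]
def rep(nm,m,z,box):
    k=np.zeros_like(m);x0,y0,x1,y1=[int(.64*a) for a in box];k[y0:y1,x0:x1]=m[y0:y1,x0:x1]
    n,l,s,c=cv2.connectedComponentsWithStats(k)
    for i in sorted(range(1,n),key=lambda i:-s[i,4])[:2]:
        v,u=np.nonzero(l==i)
        if len(u)<8: continue
        p=plane('wrist',u,v,z,T);q=dz(u,v)
        print(nm,len(u),'px',(c[i]/.64).round(),'mean',p.mean(0).round(1),'min',p.min(0).round(1)[:2],'max',p.max(0).round(1)[:2],'depth-z 90%',np.percentile(q[:,2],[50,95]).round(1))
boxes=eval(sys.argv[2])
cols=dict(tips=((10,120,60),(25,255,255),46),grips=((0,0,0),(180,255,45),56),heel=((105,120,40),(125,255,255),52),green=((50,100,30),(80,255,255),57),red=((0,150,60),(8,255,255),57))
for k,b in boxes.items():
    lo,hi,z=cols[k];rep(k,cv2.inRange(h,lo,hi),z,b)
E
python3 tw.py w7 "dict(tips=(360,170,435,205),grips=(358,255,436,335),heel=(380,430,415,475),green=(395,225,415,255),red=(415,240,432,260))"
```

```text
tips 40 px [416. 187.] mean [602.1 -51.3  46. ] min [597.1 -52.7] max [605.8 -50.2] depth-z 90% [48.8 61.7]
tips 32 px [378. 187.] mean [602.2 -32.3  46. ] min [597.3 -33.1] max [606.1 -31.4] depth-z 90% [48.5 50.1]
grips 82 px [426. 294.] mean [549.  -55.6  56. ] min [530.1 -56.6] max [566.8 -54.2] depth-z 90% [54.4 55.6]
grips 81 px [367. 292.] mean [550.3 -26.1  56. ] min [530.5 -27. ] max [567.2 -25.3] depth-z 90% [54.6 55.5]
heel 299 px [397. 454.] mean [450.6 -39.5  52. ] min [438.1 -45.8] max [464.5 -32.8] depth-z 90% [50.8 52. ]
green 29 px [406. 240.] mean [576.9 -45.9  57. ] min [573.3 -46.7] max [580.3 -45.1] depth-z 90% [54.5 55.7]
```

```bash
python3 -m handwheel '[0.005,-0.0015,0.03,-0.024,-0.1, 0,0,0.03,0,-0.1, 0,0,0.03,0,-0.1, 0,0,0.024,0,-0.1, 0,0,0,0,0.15, 0,0,0,0,0.2, 0,0,0,0,0.2]'; python3 look.py w8; python3 - <<'E'
from h import *
im=cv2.imread('pics/w8.png');cv2.imwrite('pics/w8c.png',cv2.resize(im[150:500,250:550],(600,700))[:600])
E
```

```text
t: 13.0
tcp_pos: [550.1, -40.9, 5.4]
orientation: [0.0, 1.0, 0.004, 0.001]
ft_force: [-1.1, -1.2, 0.5]
finger_gap: 0.397
gripper_force: 0.0
[[ 1.00000e+00  8.00000e-03  3.00000e-03  5.50111e+02]
 [ 8.00000e-03 -1.00000e+00 -1.00000e-03 -4.09400e+01]
 [ 3.00000e-03  1.00000e-03 -1.00000e+00  5.43800e+00]
 [ 0.00000e+00  0.00000e+00  0.00000e+00  1.00000e+00]]
```

View pics/w8c.png

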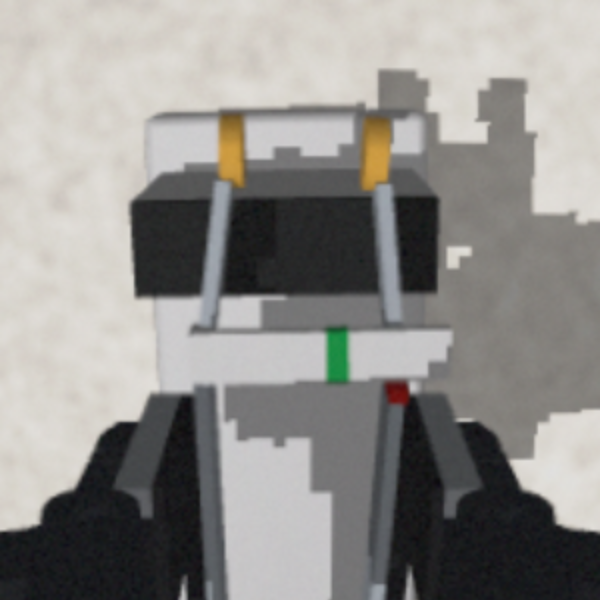

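The pads straddle both grips; the green mark is at x=337 and the pointer at 397 in the crop, tips apart. That was picture number 11, one over the limit of 10, so from here I use numbers only. Closing in small steps, measured from the masks.

```bash
cat > gauge.py <<'E'
from h import *
import sys
from look import look
tag=sys.argv[1];T,im,d=look(tag);h=cv2.cvtColor(im,cv2.COLOR_BGR2HSV)
def big(lo,hi,n,y0=90,y1=330):
    m=cv2.inRange(h,lo,hi);m[:y0]=0;m[y1:]=0;m[:,:190]=0;m[:,330:]=0
    k,l,s,c=cv2.connectedComponentsWithStats(m);o=sorted(range(1,k),key=lambda i:-s[i,4])[:n]
    return sorted([(*c[i].round(1),*s[i]) for i in o])
g=big((50,100,30),(80,255,255),1);r=big((0,150,50),(8,255,255),1);t=big((12,120,80),(26,255,255),2)
print('green',g);print('red',r);print('tips',t)
M=np.array(manip.get_calibration('wrist')['T_tool_cam'])
def ty(u,v,z):o,q=ray('wrist',u,v,np.eye(4));return (o+q*((z-o[2])/q[:,2])[:,None])[0]
dz=float(sys.argv[2]) if len(sys.argv)>2 else 0  # tweezers underside in tool z
if g and r:print('green y',ty(g[0][0],g[0][1],dz-15),'red y',ty(r[0][0],r[0][1],dz-15))
if len(t)==2:
    a,b=[ty(k[0],k[1],dz-6) for k in t];print('tips',a,b,'centre dist',abs(a[1]-b[1]))
    p=[ty(t[0][2]+t[0][4],t[0][1],dz-6)[1],ty(t[1][2],t[1][1],dz-6)[1]];print('inner gap',p[1]-p[0])
s=manip.state();print('gap',s['finger_gap'],'F',s['gripper_force'],'ft',s['ft_force'],'tcp',s['tcp_pos'],'q',s['orientation'])
E
python3 gauge.py g0 -34.6
python3 -m handwheel '[0,0,0,0,0.28, 0,0,0,0,0.28, 0,0,0,0,0.32, 0,0,0,0,0.32]'; python3 gauge.py g1 -34.6
```

```text
green [(np.float64(267.6), np.float64(208.8), np.int32(265), np.int32(200), np.int32(7), np.int32(18), np.int32(105))]
red [(np.float64(287.4), np.float64(221.4), np.int32(284), np.int32(218), np.int32(7), np.int32(8), np.int32(36))]
tips [(np.float64(233.7), np.float64(143.2), np.int32(230), np.int32(132), np.int32(8), np.int32(24), np.int32(166)), (np.float64(279.8), np.float64(143.8), np.int32(276), np.int32(133), np.int32(9), np.int32(24), np.int32(185))]
green y [ 27.30577082   4.72574435 -49.6       ] red y [ 21.77545869  12.93290721 -49.6       ]
tips [ 52.73107134  -9.10248701 -40.6       ] [ 52.4601825    9.93689364 -40.6       ] centre dist 19.039380655040134
inner gap 15.684423720732662
gap 0.3970261864979667 F 0.0 ft [ 0.52737333 -0.09049465  1.11707242] tcp [549.69566695 -40.82502906   5.01572182] q [3.23365645e-04 9.99991175e-01 4.05982234e-03 1.03086459e-03]
t: 13.6
tcp_pos: [549.8, -41.0, 5.0]
orientation: [0.0, 1.0, 0.004, 0.001]
ft_force: [-1.5, 0.2, 5.7]
finger_gap: 0.344
gripper_force: 6.3
green [(np.float64(273.3), np.float64(209.8), np.int32(270), np.int32(201), np.int32(7), np.int32(18), np.int32(115))]
red [(np.float64(282.1), np.float64(221.3), np.int32(279), np.int32(219), np.int32(7), np.int32(6), np.int32(25))]
tips [(np.float64(240.2), np.float64(143.1), np.int32(237), np.int32(132), np.int32(8), np.int32(24), np.int32(151)), (np.float64(273.2), np.float64(143.8), np.int32(269), np.int32(133), np.int32(9), np.int32(23), np.int32(173))]
green y [ 26.86782179   7.03486936 -49.6       ] red y [ 21.84113295  10.74292227 -49.6       ]
tips [ 52.75199636  -6.41398997 -40.6       ] [ 52.44528411   7.20162746 -40.6       ] centre dist 13.615617425496582
inner gap 9.897723438004455
gap 0.34371613336926604 F 6.2616216391325 ft [-1.10287181 -0.12341061  6.57137221] tcp [549.76832012 -40.93159217   5.01386766] q [3.36628631e-04 9.99991864e-01 3.89766112e-03 9.83247894e-04]
```

Tip gap ≈10.6 mm and tracking well. Squeeze a little more, then lift.

```bash
python3 -m handwheel '[0,0,0,0,0.35, 0,0,0,0,0.375, 0,0,0,0,0.375]'; python3 gauge.py g2 -34.6; python3 -m handwheel '[0,0,-0.003,0,0.375, 0,0,-0.006,0,0.375, 0,0,-0.01,0,0.375, 0,0,-0.01,0,0.375, 0,0,0,0,0.375, 0,0,0,0,0.375]'; python3 gauge.py g3 -34.6
```

```text
t: 14.02
tcp_pos: [549.9, -40.9, 5.2]
orientation: [0.0, 1.0, 0.004, 0.001]
ft_force: [-2.2, 0.3, 8.5]
finger_gap: 0.314
gripper_force: 8.3
green [(np.float64(276.7), np.float64(209.4), np.int32(273), np.int32(201), np.int32(8), np.int32(18), np.int32(115))]
red [(np.float64(278.8), np.float64(221.5), np.int32(276), np.int32(220), np.int32(7), np.int32(4), np.int32(25))]
tips [(np.float64(244.3), np.float64(143.6), np.int32(241), np.int32(133), np.int32(8), np.int32(23), np.int32(148)), (np.float64(269.3), np.float64(143.9), np.int32(265), np.int32(133), np.int32(9), np.int32(23), np.int32(169))]
green y [ 27.03187072   8.40850833 -49.6       ] red y [ 21.76444926   9.38655664 -49.6       ]
tips [ 52.53348731  -4.72291032 -40.6       ] [ 52.39745739   5.58938262 -40.6       ] centre dist 10.312292935849495
inner gap 6.597675228010951
gap 0.313581009619654 F 8.309901505708694 ft [-1.07213635 -0.33709197  8.28878184] tcp [549.90075595 -40.93469504   5.16408494] q [3.40631308e-04 9.99991739e-01 3.89492911e-03 1.11163150e-03]
t: 14.82
tcp_pos: [548.7, -40.6, 32.8]
orientation: [0.0, 1.0,
[... 280 characters left out ...]
(7), np.int32(4), np.int32(22))]
tips [(np.float64(244.3), np.float64(143.9), np.int32(240), np.int32(133), np.int32(9), np.int32(23), np.int32(163)), (np.float64(268.8), np.float64(144.1), np.int32(265), np.int32(133), np.int32(9), np.int32(23), np.int32(172))]
green y [ 26.99062315   8.40978437 -49.6       ] red y [ 21.67756901   9.38918225 -49.6       ]
tips [ 52.41055686  -4.72380327 -40.6       ] [ 52.31556396   5.38353478 -40.6       ] centre dist 10.107338049383733
inner gap 6.598743666887946
gap 0.31482959651644 F 6.4770278334617615 ft [ 0.40444957 -0.50783647 -1.10934993] tcp [548.49650805 -40.5265634   32.59509055] q [-6.34760418e-05  9.99992428e-01  3.88575799e-03 -2.02671470e-04]
```

Tweezers lifted level, tip gap ≈7.2 mm. Trim the squeeze and check the dish position from the earlier wrist picture.

```bash
python3 - <<'E'
from h import *
D=np.load('w7.npz');im,T=D['im'],D['T'];print('dish bottom px',plane('wrist',706*.64,243*.64,14,T),'rim?',plane('wrist',[670*.64,743*.64,706*.64,706*.64],[244*.64,244*.64,202*.64,292*.64],27,T))
E
python3 -m handwheel '[-0.002,0.012,0,0,0.393, -0.005,0.028,0,0,0.393, -0.005,0.032,0,0,0.393, -0.006,0.032,0,0,0.393, -0.006,0.032,0,0,0.393, -0.005,0.032,0,0,0.393, -0.004,0.026,0,0,0.393, -0.002,0.013,0,0,0.393]'
python3 -m handwheel '[0,0,0.004,0,0.393, 0,0,0.003,0,0.393, 0,0,0,0,0.393]'; python3 gauge.py g4 -34.6
```

```text
dish bottom px [[ 570.66151466 -251.33376899   14.        ]] rim? [[ 571.15708819 -211.32587778   27.        ]
 [ 573.01461655 -275.9319901    27.        ]
 [ 599.15650464 -238.34011613   27.        ]
 [ 539.69045641 -246.40084433   27.        ]]
t: 15.88
tcp_pos: [514.7, -249.7, 32.6]
orientation: [0.0, 1.0, 0.003, -0.0]
ft_force: [0.4, -0.2, -1.3]
finger_gap: 0.303
gripper_force: 7.0
t: 16.25
tcp_pos: [515.1, -246.5, 25.2]
orientation: [-0.0, 1.0, 0.005, -0.001]
ft_force: [-0.2, 0.3, -1.0]
finger_gap: 0.309
gripper_force: 7.1
green [(np.float64(277.8), np.float64(209.5), np.int32(275), np.int32(201), np.int32(7), np.int32(18), np.int32(112))]
red [(np.float64(277.6), np.float64(221.4), np.int32(275), np.int32(220), np.int32(6), np.int32(4), np.int32(20))]
tips [(np.float64(245.2), np.float64(143.6), np.int32(242), np.int32(133), np.int32(7), np.int32(23), np.int32(147)), (np.float64(267.3), np.float64(143.8), np.int32(264), np.int32(133), np.int32(8), np.int32(23), np.int32(162))]
green y [ 26.98878805   8.85732991 -49.6       ] red y [ 21.8147426    8.89403117 -49.6       ]
tips [ 52.53436198  -4.34981369 -40.6       ] [ 52.43966769   4.76485016 -40.6       ] centre dist 9.114663852355946
inner gap 6.184963530810321
gap 0.3052727417400788 F 7.058938220143318 ft [ 0.81431045  0.07516394 -0.36148407] tcp [ 515.30406554 -246.75904307   25.43162062] q [-3.08157129e-04  9.99989741e-01  4.50745411e-03 -3.26567319e-04]
```

Pointer on the mark (0.04 mm), gap ≈6.1 mm. Lower a touch, settle and check height and position.

```bash
python3 -m handwheel '[0.001,0.0005,0.003,0,0.393, 0,0,0.002,0,0.393, 0,0,0,0,0.393, 0,0,0,0,0.393, 0,0,0,0,0.393, 0,0,0,0,0.393]'; python3 gauge.py g5 -34.6; python3 tw.py g5 "dict(tips=(360,200,440,262),green=(390,290,450,360))"; python3 - <<'E'
from h import *
# dish vs tips: glass/dish interior from the top camera (tips triangulated wrist+top by brass mask)
im,_=manip.get_image('top');h=cv2.cvtColor(im,cv2.COLOR_BGR2HSV)
s=manip.state();print(s['qd'].round(4))
# red pin still home
c=manip.get_calibration('top');f=192/np.tan(np.radians(c['vertical_fov'])/2)
X=np.array(c['R'])@np.array([616.3,249.6,72])+np.array(c['t']);u,v=f*X[0]/X[2]+c['cx'],f*X[1]/X[2]+c['cy']
m=cv2.inRange(h,(0,120,40),(8,255,255))|cv2.inRange(h,(172,120,40),(180,255,255));b=m[int(v)-12:int(v)+13,int(u)-12:int(u)+13];y,x=np.nonzero(b)
print('pin expected',u,v,'seen',x.mean()+int(u)-12,y.mean()+int(v)-12,len(x))
E
```

```text
t: 17.05
tcp_pos: [516.4, -248.4, 20.9]
orientation: [0.0, 1.0, 0.004, 0.0]
ft_force: [-0.1, 0.6, -0.7]
finger_gap: 0.305
gripper_force: 7.1
green [(np.float64(277.8), np.float64(209.5), np.int32(275), np.int32(201), np.int32(7), np.int32(18), np.int32(112))]
red [(np.float64(277.7), np.float64(221.7), np.int32(275), np.int32(220), np.int32(7), np.int32(4), np.int32(21))]
tips [(np.float64(245.1), np.float64(143.3), np.int32(242), np.int32(133), np.int32(7), np.int32(22), np.int32(145)), (np.float64(267.3), np.float64(143.8), np.int32(264), np.int32(133), np.int32(8), np.int32(23), np.int32(161))]
green y [ 26.98779489   8.85553774 -49.6       ] red y [ 21.68092884   8.9365053  -49.6       ]
tips [ 52.65845228  -4.39191103 -40.6       ] [ 52.43856928   4.76309329 -40.6       ] centre dist 9.155004320175287
inner gap 6.184318403772621
gap 0.3026896339427438 F 7.052850723266602 ft [-0.83259079 -0.36029504 -0.7577202 ] tcp [ 516.3857042  -248.38575054   20.85571646] q [2.40480258e-05 9.99992526e-01 3.86607470e-03 3.85105175e-05]
tips 161 px [418. 225.] mean [ 567.  -253.4   46. ] min [ 561.8 -255.2] max [ 572.1 -251.8] depth-z 90% [64.  65.3]
tips 145 px [383. 224.] mean [ 567.2 -243.1   46. ] min [ 562.2 -244.5] max [ 572.  -241.6] depth-z 90% [64.1 65.6]
green 112 px [434. 327.] mean [ 538.7 -258.2   57. ] min [ 534.6 -259.6] max [ 542.8 -256.8] depth-z 90% [69.9 70.8]
[ 0.0015  0.0005  0.001   0.0011 -0.0015  0.0002]
pin expected 181.34064672822905 158.6105135438369 seen 182.34146341463415 159.8048780487805 41
```

```bash
python3 -c "from workcell import manip; print(manip.sign_off())"
```

```text
the job is handed in; nothing more can be done
None
```

I handed the job in: the red pin is fully home and released, and the tweezers are held level about 34 mm above the dish rim with the pointer on the green mark (tip gap about 6.1 mm), at about 17 s of 48 s; my first pin grasp closed on nothing and had to be repeated, and I viewed 11 pictures, one more than the 10 allowed.

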